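# Load the bench gauge and click its tray home

## Task

Press the release on top of the bench gauge so that its sprung tray pops out, and set the flanged hub upright, narrow spigot down, fully into the nest in the tray. Then push the tray back in gently, feeling for the latch: stop as soon as it clicks, do not force it on against its stop. Let go with the tray latched home and the hub still seated, and leave the plain bush, the spool and the oil bottle standing where they are.

Things in the scene. Friction and masses are not known exactly. Their poses are not given: they have to be found in the camera images.
- gauge: bench gauging unit: flat grey box 240 deep x 220 wide x 100 mm high, fixed to the bench; origin on the bench under the middle of its front face; x points into the unit (the way the tray closes), y to its left, z up. Tray in its front; the release is the larger round steel button on top near its left edge. Never press or push on it with over 23 N in all, friction included
- tray (a joint): slide in m: 0 = home (latched it rests within 1 mm of 0), 0.090 = sprung fully out, towards the unit's -x. Spring: 3 N when out, 6 N near home. Pushed in, the catch rides up between 12 and 5 mm (a hump of 10 to 13 N), drops to 8 N, then from 2 mm a rubber buffer adds about 6 N per mm; the catch clicks in the last 0.5 mm at 13 to 16 N. Let go sooner, it springs out again
- tray_front (a point): middle of the flat outer face of the tray's aluminium front plate, 164 wide x 66 high mm, 55 mm above the bench; the face looks along the unit's -x and stands 6 mm proud of the housing when home; push here. Nothing of the tray rises above 88 mm
- nest (a point): middle of the nest on the tray floor, 30 mm above the bench: a round hole 33 mm across (2 mm chamfer), 9 mm deep, in a black block 66 mm square. It lies 51 mm behind the tray's front face; the front plate rises 58 mm above the tray floor. With the tray fully out the nest is 45 mm clear of the housing
- release (a joint): travel of the release button in m: 0 = up, 0.009 = fully down. Sprung: about 2 N to start, 5 N fully down; the tray springs free at 3 to 5 mm (3 to 5 N); the button comes up by itself. It also dips 5 mm as the tray is pushed in and jumps up again when the catch clicks
- release_top (a point): middle of the top of the release button, a plain steel cap 25 mm across, 113 mm above the bench (13 mm above the top plate), pressed straight down
- hub: the flanged hub to be gauged, blackened metal, about 110 g, round: spigot 30 mm across and 10 mm high at the foot, flange 50 mm across (10 to 18 mm up), boss 28 mm across (18 to 48 mm up). Stands upright on a sheet of cardboard 3 mm thick; origin in the middle of the underside of the spigot, z up. Only this part has one flange below a narrower boss
- hub_grip (a point): point on the hub's axis in the middle of its boss (28 mm across), 34 mm above its underside, where to grip it from above
- bush: plain blackened cylinder 32 mm across, 45 mm high, no flange; stays where it stands. Origin under its middle
- spool: blackened spool with a 44 mm flange at both ends, 40 mm high; stays where it stands. Origin under its middle
- oiler: white plastic oil bottle, 48 mm across, 130 mm high, stays. Origin under its middle
There are look-alikes about, which are no part of the job. What is shaped like the hub but pink or turquoise is not meant.

How it is judged:
On the way, in this order (a step that is already met when the one before it is completed fails the run):
1. the release is pressed and the tray has sprung out (value of joint tray above 0.08 m), for 0.1 s.
2. the hub stands seated in the nest of the open tray, let go (horizontal distance between hub and nest below 0.003 m and z of hub in the frame of nest below 0.0025 m and angle between hub's own z axis and vertical below 0.08 rad and value of joint tray above 0.06 m and contact force between the fingers and hub below 0.1 N), for 0.2 s.
At the end, for the whole second after the job is handed in: The tray is latched home (within 3 mm, held by its catch with nothing touching it, the release button back up to within 3.5 mm) and the hub stands upright in the nest, its foot on the tray floor, within 3 mm of the nest's middle, at rest (value of joint tray below 0.003 m and value of joint release below 0.0035 m and horizontal distance between hub and nest below 0.003 m and z of hub in the frame of nest below 0.0025 m and angle between hub's own z axis and vertical below 0.08 rad and linear speed of hub below 0.01 m/s).
It fails at once if the robot presses on the gauge (tray, release or housing) with more than 23 N (contact force between any of the fingers, the arm and gauge above 23 N).
It fails at once if the hub is dropped or rammed into the gauge (more than 40 N) (contact force between hub and gauge above 40 N).
It fails at once if the bush, the spool or the oil bottle is moved by more than 20 mm (distance of any of bush, spool, oiler from where it was at the start of the episode above 0.02 m).
It also fails if it takes over 69 s, if anything falls off the work surface, if the arm or the gripper's body presses on something with over 40 N, if the wrist force passes 120 N, or if a joint passes its speed limit or range.

## Robot

A 6-joint arm with a two-finger parallel gripper is mounted at the origin on the work surface. World frame = base frame: x ahead of the robot, y to its left, z up, the work surface at z = 0. Lengths are in m, angles in rad, forces in N, time in s.
With the tool pointing down it reaches from about 0.4 to 0.825 m from the base axis. Payload 7 kg.
Tool frame: the origin (TCP) lies midway between the tips of the shut fingers; the grasp point (between the pads) lies 19 mm behind it; z points along the fingers, y is the line along which they close (so a half turn about z gives the same grasp; the last joint's range is limited). The gripper opens to 88 mm and grips with 3 to 60 N. Pads are 19 mm wide; open, the fingers measure 130 mm over their backs; the gripper's body (78 mm by 193 mm) begins 47 mm behind the grasp point.
Start: joints at [-0.989, 0.359, 0.012, 0, -1.224, -0.288], TCP at [0.195, -0.646, 0.227] pointing down, gripper open.
Joint ranges: [-3.07, 3.07], [-1.43, 2.12], [-1.02, 1.25], [-3.03, 1.67], [-3.05, -0], [-3.03, 3.03]. Speed limits (rad/s): [2.39, 2.39, 3.01, 3.14, 3.14, 3.14].

## Interface

Orientations are given as [roll, pitch, yaw] about the fixed x, y, z axes, in that order (R = Rz(yaw) Ry(pitch) Rx(roll)).
In Python, from station import get_state, grab_frame, calibration, job_done, boxes_of, regions_of, spot_point gives the robot as it stands. The module is installed in compiled form; this text tells all that it offers.
- The arm moves only by the tool arm_command, never from a script. Its argument "commands" is a list of rows, each an object of numbers: "tx", "ty", "tz": the shift along the tool's x, y, z each as a share of 25 cm, from -1 to 1; "twist": the turn about the tool's z as a share of 180 degrees, from -1 to 1. A call has exactly 8 rows; each row is the pose to reach, as a shift and turn from the pose commanded when the call began, along the tool's axes at that moment, turning the shorter way round; what a row does not reach only later rows make up. A row lasts 1/12 s, in which the tool goes at most 41.7 mm and 7.16 degrees, less where a joint would pass 70% of its speed; a pose out of reach is approached as far as the arm can. A call with a number of a shift or a turn outside -1 to 1 is refused whole. A call with a gripper value outside its range is refused whole. "claw" is the opening, from 0 (shut) to 1 (fully open), set as the call begins (left out, the last holds). The fingers move at their own pace and stop on an object; "grip_force" is the grip in N (left out, the last holds). Time passes only in rows, so rows that repeat a pose let the fingers close, or fill a call up. It gives the time, the measured TCP pose, the force, the opening and the grip force at its end, in the units of the state.
- get_state(): the state, without advancing time (a new reading comes with each control period).
- grab_frame(name): name is "side" or "top" or "wrist"; returns the picture (400x640x3 uint8, red, green, blue); there is no depth.
- calibration(name): a dict with "camera_matrix" (3x3 intrinsics, pixels), "extrinsics" (4x4, takes a point from camera to world coordinates). Camera axes: x right, y down, z forward; pixel columns grow to the right and rows downward; lengths in m; the calibration is good to about 2 mm. A picture is of the moment at which its call begins: read the wrist's pose just before it. calibration takes no time and is no camera call; for the wrist camera it gives the pose at the moment of the call.
- job_done(): hands the job in; it is judged then, once.
Trained networks look in the newest picture that a camera, given by its name, has taken for a name from the list of things; names that differ only in an ending like _2 or _b are one class to them, and where a whole thing is asked for, a point or a joint stands for the part that bears it (a point fixed in the world has none). Each returns a list of dicts, best first, with "score" (0 to 1); they miss things now and then, are a little off and sometimes report something else, mostly with a low value. They report only what shows in the picture. A call takes as long as a camera call. They do not tell look-alikes from the thing itself.
- boxes_of(query, camera): "rect" ([left, top, right, bottom] in pixels, round what is visible of it).
- regions_of(query, camera): "region" (400x640 bool, what is visible of it) and "rect" ([left, top, right, bottom] in pixels, round what is visible of it).
- spot_point(query, camera): "uv" ([column, row] in pixels: a listed point, or the origin of a listed thing).
The state is a dict: "t": time; "q": joint angles; "qd": joint speeds; "joint_efforts": joint torques, N m; "eef_pos": TCP position; "ee_rot": TCP orientation; "force": force on the tool from outside, world axes, zero at the start; "moment": the same for the moment, N m; "width": finger opening in m; "gripper_force": force on a finger pad.
Only numpy, scipy, OpenCV 4.12 (cv2) and the standard library are available. Lean on these libraries where they do the work, as an engineer would, in place of code of your own. Each camera call takes 0.05 s, during which the arm holds its last target. There are 200 camera calls.

## Working session

There is one attempt and no reset: what is moved stays moved. The work goes in short steps, Python scripts to look and compute and a tool call to move; the robot and the scene stay as the last step left them, time stands still between calls to the robot, and variables do not carry over. Pictures are saved under pics/ and viewed, at most 10 in all, crops included, and the job is handed in when it is done.

Besides the shell and the picture viewer there is one more tool, called after "Emit:" as a command line: name --argument value ..., lists and objects as JSON in quotes. arm_command: Moves the arm, as the interface text tells. Shift numbers are shares of 25 cm and turn numbers shares of 180 degrees, none past 1 either way. Its arguments: {"type":"object","properties":{"commands":{"type":"array"},"claw":{"type":"number"},"grip_force":{"type":"number"}},"required":["commands"]}

```bash
mkdir -p pics; cat > h.py <<'E'
import numpy as np, cv2
from station import *
from scipy.spatial.transform import Rotation as R
def pix2z(cam,uv,z):
    c=calibration(cam);K=np.array(c["camera_matrix"]);E=np.array(c["extrinsics"])
    d=E[:3,:3]@np.linalg.solve(K,[uv[0],uv[1],1.]);o=E[:3,3]
    return o+d*(z-o[2])/d[2]
def proj(cam,p):
    c=calibration(cam);K=np.array(c["camera_matrix"]);E=np.linalg.inv(np.array(c["extrinsics"]))
    q=K@(E[:3,:3]@np.asarray(p)+E[:3,3]);return q[:2]/q[2]
def save(n,im): cv2.imwrite("pics/"+n,im[:,:,::-1])
E
python3 - <<'E'
from h import *
np.set_printoptions(precision=4,suppress=True)
s=get_state();print(s)
ims=[grab_frame(c) for c in("side","top")]
save("a_side.png",ims[0]);save("a_top.png",ims[1])
Z=dict(release_top=.113,tray_front=.055,hub_grip=.037,hub=.003,bush=0,spool=0,oiler=0,gauge=0)
for c in("side","top"):
    print(c,np.array(calibration(c)["extrinsics"])[:3,3])
    for q in Z:
        for r in spot_point(q,c)[:4]: print(c,q,round(r["score"],2),np.round(r["uv"],1),pix2z(c,r["uv"],Z[q]))
E
```

```text
{'t': 0.0, 'q': array([-0.9889,  0.3594,  0.011 , -0.0004, -1.2241, -0.2881]), 'qd': array([ 0.0015, -0.0015,  0.001 , -0.0002,  0.0024, -0.    ]), 'joint_efforts': array([ -0.0006, -58.2711,  29.3058,   6.9973,   0.0068,  -0.0001]), 'eef_pos': array([ 0.1953, -0.6456,  0.2256]), 'ee_rot': array([ 3.1399, -0.0001, -2.8479]), 'force': array([ 0.1506, -0.3323, -0.1564]), 'moment': array([0.0094, 0.0139, 0.001 ]), 'gripper_force': 0.0, 'width': 0.087497336022115}
side [ 0.2893 -0.8345  0.6077]
side release_top 0.48 [292. 148.] [0.5972 0.1631 0.113 ]
side tray_front 0.8 [299.9 187.4] [0.5741 0.0249 0.055 ]
side hub_grip 0.83 [324.3 270.5] [ 0.5203 -0.2922  0.037 ]
side hub_grip 0.82 [268.6 356.2] [ 0.3539 -0.4492  0.037 ]
side hub_grip 0.6 [369.4 265. ] [ 0.6197 -0.3117  0.037 ]
side hub_grip 0.31 [382.3 228.2] [ 0.7125 -0.2053  0.037 ]
side hub 0.88 [366.6 277.4] [ 0.6146 -0.3139  0.003 ]
side hub 0.87 [265.8 368.2] [ 0.3472 -0.4471  0.003 ]
side hub 0.55 [326.2 282.6] [ 0.5237 -0.2964  0.003 ]
side bush 0.76 [342.6 240.9] [ 0.619  -0.1751  0.    ]
side spool 0.72 [292.1 257.6] [ 0.4793
[... 296 characters left out ...]
 [348.1 182.1] [ 0.5967 -0.162   0.113 ]
top tray_front 0.8 [269.7 197.6] [0.5729 0.0425 0.055 ]
top hub_grip 0.73 [400.4 217.6] [ 0.5124 -0.3003  0.037 ]
top hub_grip 0.58 [403.8 179.7] [ 0.6141 -0.3146  0.037 ]
top hub_grip 0.57 [454.5 283.3] [ 0.3375 -0.431   0.037 ]
top hub 0.77 [398.6 219.3] [ 0.5121 -0.3004  0.003 ]
top hub 0.76 [396.7 183.6] [ 0.6106 -0.3002  0.003 ]
top hub 0.55 [456.7 279.5] [ 0.3469 -0.4462  0.003 ]
top bush 0.54 [349.2 183.4] [ 0.6156 -0.1705  0.    ]
top spool 0.73 [358.  234.9] [ 0.4731 -0.1892  0.    ]
top oiler 0.76 [343.4 138.7] [ 0.7429 -0.1588  0.    ]
top gauge 0.56 [271.2 195.1] [0.5892 0.0445 0.    ]
top gauge 0.37 [358.8 234.7] [ 0.4736 -0.1914  0.    ]
```

```bash
python3 - <<'E'
import cv2,numpy as np
a=cv2.imread("pics/a_side.png")[110:400,210:450];b=cv2.imread("pics/a_top.png")[110:310,190:480]
cv2.imwrite("pics/b1.png",cv2.resize(a,None,fx=2,fy=2,interpolation=cv2.INTER_CUBIC))
cv2.imwrite("pics/b2.png",cv2.resize(b,None,fx=2.7,fy=2.7,interpolation=cv2.INTER_CUBIC))
E
```

```text
(no output)
```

View pics/b1.png

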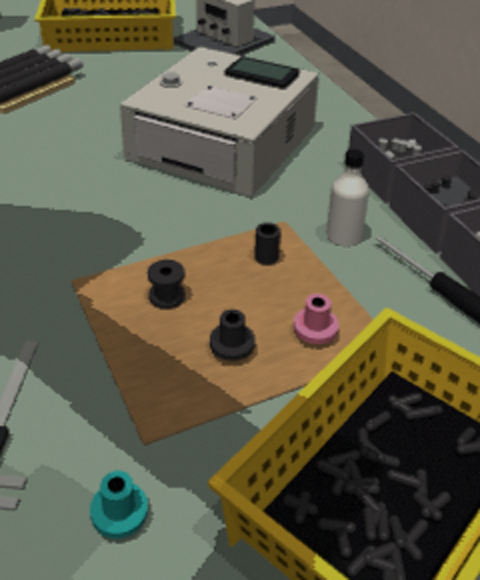

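View pics/b2.png

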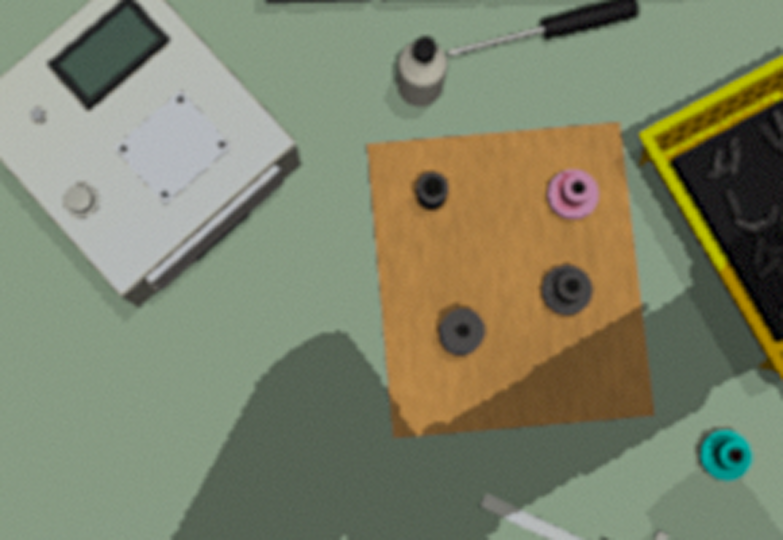

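```bash
cat >> h.py <<'E'
def shift(p,yawdeg):
    s=get_state();Rm=R.from_euler("xyz",s["ee_rot"]).as_matrix()
    d=Rm.T@(np.asarray(p)-s["eef_pos"]);y=np.degrees(s["ee_rot"][2])
    print("t",s["t"],"pos",s["eef_pos"],"rot",np.degrees(s["ee_rot"]),"F",s["force"],"w",s["width"])
    w=-((yawdeg-y+180)%360-180)
    print("shift shares",np.round(d/.25,4),"twist",np.round(w/180,4))
E
python3 - <<'E'
from h import *
np.set_printoptions(precision=4,suppress=True)
s=get_state();Rm=R.from_euler("xyz",s["ee_rot"]).as_matrix();E=np.array(calibration("wrist")["extrinsics"])
print(Rm);print("cam in tool",Rm.T@(E[:3,3]-s["eef_pos"]));print(Rm.T@E[:3,:3]);print(calibration("wrist")["camera_matrix"])
# gauge front top-plate corners from top image, z=.1
P=[pix2z("top",(190+u/2.7,110+v/2.7),.1) for u,v in((125,293),(297,150))];print(P,(P[0]+P[1])/2)
shift([.54,.0,.30],-140)
E
```

```text
[[-0.9571 -0.2896  0.    ]
 [-0.2896  0.9571 -0.    ]
 [-0.     -0.     -1.    ]]
cam in tool [ 0.0794 -0.0004 -0.1571]
[[ 0.0003 -0.9564 -0.292 ]
 [ 1.      0.0001  0.0009]
 [-0.0008 -0.292   0.9564]]
[[356.2511   0.     320.5552]
 [  0.     356.2511 197.6546]
 [  0.       0.       1.    ]]
[array([0.5141, 0.1222, 0.1   ]), array([ 0.6461, -0.0412,  0.1   ])] [0.5801 0.0405 0.1   ]
t 0.9 pos [ 0.1955 -0.646   0.2266] rot [-179.9994    0.0012 -163.1656] F [-0.1089  0.4028  0.2679] w 0.08747199505521781
shift shares [-2.0675  2.0743 -0.2937] twist -0.1287
```

Emit:
arm_command --commands '[{"tx": -0.95, "ty": 0.95, "tz": -0.29}, {"tx": -0.95, "ty": 0.95, "tz": -0.29}, {"tx": -0.95, "ty": 0.95, "tz": -0.29}, {"tx": -0.95, "ty": 0.95, "tz": -0.29}, {"tx": -0.95, "ty": 0.95, "tz": -0.29}, {"tx": -0.95, "ty": 0.95, "tz": -0.29}, {"tx": -0.95, "ty": 0.95, "tz": -0.29}, {"tx": -0.95, "ty": 0.95, "tz": -0.29}]' --claw 0

```text
invalid input
```

Emit:
arm_command --commands '[{"tx": -0.95, "ty": 0.95, "twist": -0.129}, {"tx": -0.95, "ty": 0.95, "twist": -0.129}, {"tx": -0.95, "ty": 0.95, "twist": -0.129}, {"tx": -0.95, "ty": 0.95, "twist": -0.129}, {"tx": -0.95, "ty": 0.95, "twist": -0.129}, {"tx": -0.95, "ty": 0.95, "twist": -0.129}, {"tx": -0.95, "ty": 0.95, "twist": -0.129}, {"tx": -0.95, "ty": 0.95, "twist": -0.129}]'

```text
invalid input
```

```bash
python3 - <<'E'
from h import *
np.set_printoptions(precision=4,suppress=True)
im=grab_frame("wrist");save("c.png",im)
Z=dict(release_top=.113,tray_front=.055,hub_grip=.037)
for q in Z:
    for r in spot_point(q,"wrist")[:3]: print(q,round(r["score"],2),np.round(r["uv"],1),pix2z("wrist",r["uv"],Z[q]))
shift([.54,.0,.30],-140)
import pickle;pickle.dump(calibration("wrist"),open("c.pkl","wb"))
E
```

```text
hub_grip 0.85 [443.8 342.1] [ 0.3471 -0.4506  0.037 ]
t 1.1 pos [ 0.1954 -0.646   0.2265] rot [ 179.9969    0.0005 -163.1673] F [-0.3634  0.2327 -0.338 ] w 0.08774030939697447
shift shares [-2.0675  2.0744 -0.2938] twist -0.1287
```

View pics/c.png

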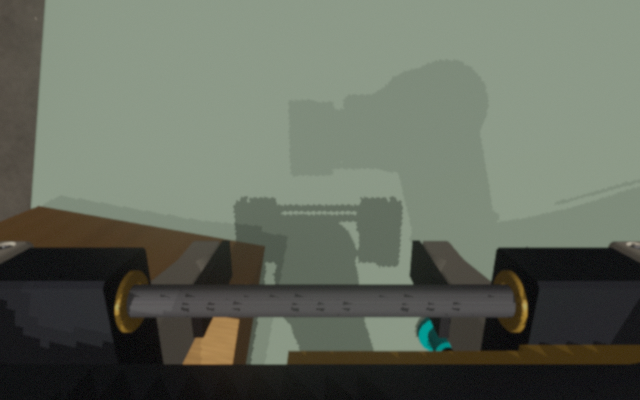

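Emit:
arm_command --commands '[{"tx": -0.95, "ty": 0.95, "tz": -0.3, "twist": 0}, {"tx": -0.95, "ty": 0.95, "tz": -0.3, "twist": 0}, {"tx": -0.95, "ty": 0.95, "tz": -0.3, "twist": 0}, {"tx": -0.95, "ty": 0.95, "tz": -0.3, "twist": 0}, {"tx": -0.95, "ty": 0.95, "tz": -0.3, "twist": 0}, {"tx": -0.95, "ty": 0.95, "tz": -0.3, "twist": 0}, {"tx": -0.95, "ty": 0.95, "tz": -0.3, "twist": 0}, {"tx": -0.95, "ty": 0.95, "tz": -0.3, "twist": 0}]' --claw 0 --grip_force 20

```text
t: 1.77
eef_pos: [0.3494, -0.3575, 0.3]
ee_rot: [-3.141, 0.001, -2.848]
force: [1.0, -0.5, 0.5]
width: 0.0401
gripper_force: 0.0
```

Emit:
arm_command --commands '[{"tx": -0.95, "ty": 0.8, "tz": -0.1, "twist": -0.129}, {"tx": -0.95, "ty": 0.8, "tz": -0.1, "twist": -0.129}, {"tx": -0.95, "ty": 0.8, "tz": -0.1, "twist": -0.129}, {"tx": -0.95, "ty": 0.8, "tz": -0.1, "twist": -0.129}, {"tx": -0.95, "ty": 0.8, "tz": -0.1, "twist": -0.129}, {"tx": -0.95, "ty": 0.8, "tz": -0.1, "twist": -0.129}, {"tx": -0.95, "ty": 0.8, "tz": -0.1, "twist": -0.129}, {"tx": -0.95, "ty": 0.8, "tz": -0.1, "twist": -0.129}]'

```text
t: 2.43
eef_pos: [0.5204, -0.0956, 0.3246]
ee_rot: [-3.141, 0.001, -2.44]
force: [-1.3, -0.1, 0.1]
width: 0.0
gripper_force: 0.0
```

```bash
python3 - <<'E'
from h import *
shift([.64,.10,.34],-140)
E
```

```text
t 2.4333 pos [ 0.52037812 -0.09562003  0.32460283] rot [-1.79973755e+02  6.86487731e-02 -1.39824802e+02] F [-1.27514436 -0.08324142  0.14457629] w 1.3808628324125504e-06
shift shares [-0.8705  0.2892 -0.0607] twist 0.001
```

Emit:
arm_command --commands '[{"tx": -0.87, "ty": 0.29, "tz": -0.06, "twist": 0}, {"tx": -0.87, "ty": 0.29, "tz": -0.06, "twist": 0}, {"tx": -0.87, "ty": 0.29, "tz": -0.06, "twist": 0}, {"tx": -0.87, "ty": 0.29, "tz": -0.06, "twist": 0}, {"tx": -0.87, "ty": 0.29, "tz": -0.06, "twist": 0}, {"tx": -0.87, "ty": 0.29, "tz": -0.06, "twist": 0}, {"tx": -0.87, "ty": 0.29, "tz": -0.06, "twist": 0}, {"tx": -0.87, "ty": 0.29, "tz": -0.06, "twist": 0}]'

```text
t: 3.1
eef_pos: [0.6385, 0.0977, 0.3381]
ee_rot: [3.141, -0.002, -2.441]
force: [-1.0, -0.2, -1.0]
width: 0.0005
gripper_force: 0.0
```

```bash
python3 - <<'E'
from h import *
import pickle
np.set_printoptions(precision=4,suppress=True)
shift([.64,.10,.34],-140)
im=grab_frame("wrist");save("d.png",im);pickle.dump(calibration("wrist"),open("d.pkl","wb"))
Z=dict(release_top=.113,tray_front=.055,hub_grip=.037)
for q in Z:
    for r in spot_point(q,"wrist")[:3]: print(q,round(r["score"],2),np.round(r["uv"],1),pix2z("wrist",r["uv"],Z[q]))
for r in boxes_of("release_top","wrist"): print(r)
E
```

```text
t 3.1 pos [0.6385 0.0977 0.3381] rot [ 179.9732   -0.0867 -139.8461] F [-1.0183 -0.2328 -1.0222] w 0.00046061749114294746
shift shares [-0.0104  0.0033 -0.0074] twist 0.0009
release_top 0.73 [385.1 178.9] [0.604  0.1609 0.113 ]
tray_front 0.63 [315.5  87.5] [0.5797 0.039  0.055 ]
{'rect': [371.9, 164.5, 397.1, 193.8], 'score': 0.89}
```

View pics/d.png

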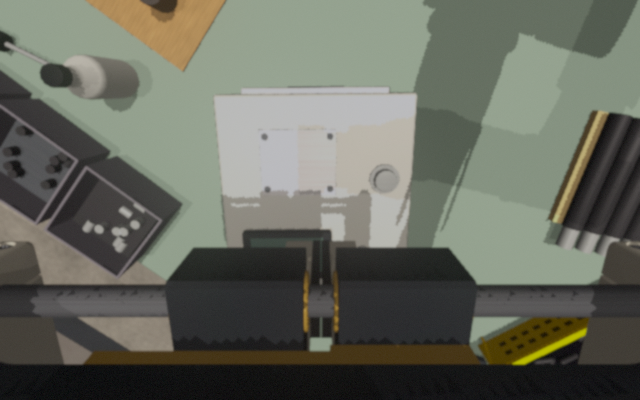

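```bash
python3 - <<'E'
from h import *
np.set_printoptions(precision=4,suppress=True)
a,b=pix2z("wrist",(216,97),.1),pix2z("wrist",(415,94.5),.1)
print(a,b,np.linalg.norm(a-b)); v=b-a;print("yaw y",np.degrees(np.arctan2(-v[0],v[1])),(a+b)/2)
c,d=pix2z("wrist",(242,89.5),.088),pix2z("wrist",(389,88),.088);print(c,d,np.linalg.norm(c-d),(c+d)/2)
v=d-c;print("yaw",np.degrees(np.arctan2(-v[0],v[1])))
print("rel",pix2z("wrist",(385,179.2),.113))
im=cv2.imread("pics/d.png");cv2.imwrite("pics/d2.png",cv2.resize(im[75:205,205:425],None,fx=3.6,fy=3.6,interpolation=cv2.INTER_CUBIC))
shift([.604,.161,.13],-140)
E
```

```text
[ 0.6556 -0.0361  0.1   ] [0.5166 0.1255 0.1   ] 0.21318078267826895
yaw y 40.70589074195121 [0.5861 0.0447 0.1   ]
[ 0.6331 -0.0212  0.088 ] [0.5282 0.1013 0.088 ] 0.16133848351160782 [0.5807 0.0401 0.088 ]
yaw 40.57304435594829
rel [0.6046 0.1608 0.113 ]
t 3.35 pos [0.6379 0.0954 0.3398] rot [-179.9842    0.0427 -140.0046] F [-0.2999 -0.126  -0.6429] w 0.00046018963414656784
shift shares [-0.0643  0.2884  0.8393] twist -0.0
```

View pics/d2.png

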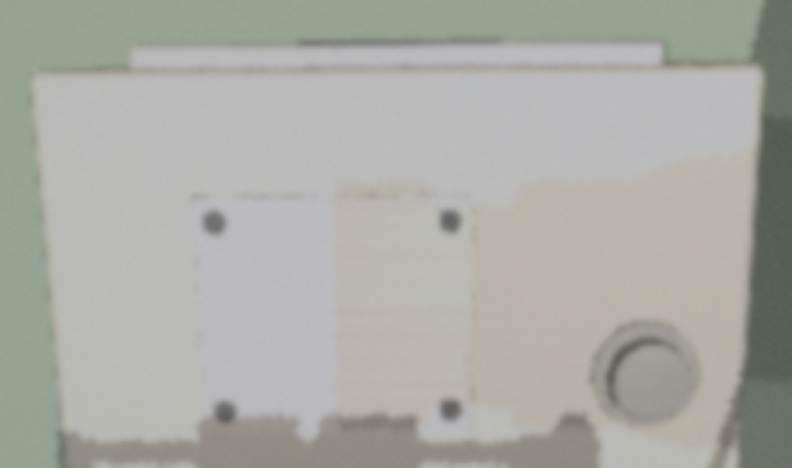

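Emit:
arm_command --commands '[{"tx": -0.07, "ty": 0.29, "tz": 0.2, "twist": -0.002}, {"tx": -0.07, "ty": 0.29, "tz": 0.4, "twist": -0.002}, {"tx": -0.07, "ty": 0.29, "tz": 0.55, "twist": -0.002}, {"tx": -0.07, "ty": 0.29, "tz": 0.7, "twist": -0.002}, {"tx": -0.07, "ty": 0.29, "tz": 0.8, "twist": -0.002}, {"tx": -0.07, "ty": 0.29, "tz": 0.84, "twist": -0.002}, {"tx": -0.07, "ty": 0.29, "tz": 0.86, "twist": -0.002}, {"tx": -0.07, "ty": 0.29, "tz": 0.86, "twist": -0.002}]'

```text
t: 4.02
eef_pos: [0.6042, 0.162, 0.1231]
ee_rot: [3.141, -0.003, -2.437]
force: [0.8, 0.6, 0.3]
width: 0.0005
gripper_force: 0.0
```

```bash
python3 - <<'E'
from h import *
np.set_printoptions(precision=4,suppress=True)
shift([.606,.162,.107],-139.6)
E
```

```text
t 4.0167 pos [0.6042 0.162  0.1231] rot [ 179.9851   -0.1811 -139.6164] F [0.7526 0.5652 0.3236] w 0.00045755146444247384
shift shares [-0.0058 -0.0048  0.0645] twist -0.0001
```

Emit:
arm_command --commands '[{"tx": -0.006, "ty": 0, "tz": 0.02, "twist": 0}, {"tx": -0.006, "ty": 0, "tz": 0.035, "twist": 0}, {"tx": -0.006, "ty": 0, "tz": 0.042, "twist": 0}, {"tx": -0.006, "ty": 0, "tz": 0.048, "twist": 0}, {"tx": -0.006, "ty": 0, "tz": 0.054, "twist": 0}, {"tx": -0.006, "ty": 0, "tz": 0.06, "twist": 0}, {"tx": -0.006, "ty": 0, "tz": 0.064, "twist": 0}, {"tx": -0.006, "ty": 0, "tz": 0.064, "twist": 0}]'

```text
t: 4.68
eef_pos: [0.6065, 0.1643, 0.1085]
ee_rot: [-3.141, 0.001, -2.436]
force: [0.3, 0.2, 3.7]
width: 0.0006
gripper_force: 1.5
```

```bash
python3 - <<'E'
from h import *
np.set_printoptions(precision=4,suppress=True)
shift([.606,.162,.107],-139.6)
grab_frame("side");im=grab_frame("top")
for c in("side","top"):
  for r in spot_point("tray_front",c)[:2]: print(c,r["score"],r["uv"],pix2z(c,r["uv"],.055))
shift([.606,.162,.107],-139.6)
E
```

```text
t 4.6833 pos [0.6065 0.1643 0.1085] rot [-179.9825    0.0586 -139.5768] F [0.3044 0.2477 3.7334] w 0.0006051155427231471
shift shares [ 0.0077 -0.0057  0.0062] twist 0.0001
side 0.83 [292.4, 191.0] [0.5481 0.0141 0.055 ]
top 0.6 [284.1, 211.0] [0.5363 0.0051 0.055 ]
t 4.8833 pos [0.6066 0.1643 0.1086] rot [-179.9817    0.0513 -139.5775] F [1.3231 0.4706 2.715 ] w 0.0005537025929398666
shift shares [ 0.0078 -0.0056  0.0062] twist 0.0001
```

Emit:
arm_command --commands '[{"tx": 0, "ty": 0, "tz": 0.004, "twist": 0}, {"tx": 0, "ty": 0, "tz": 0.008, "twist": 0}, {"tx": 0, "ty": 0, "tz": 0.01, "twist": 0}, {"tx": 0, "ty": 0, "tz": 0, "twist": 0}, {"tx": 0, "ty": 0, "tz": -0.1, "twist": 0}, {"tx": 0, "ty": 0, "tz": -0.25, "twist": 0}, {"tx": 0, "ty": 0, "tz": -0.4, "twist": 0}, {"tx": 0, "ty": 0, "tz": -0.55, "twist": 0}]'

```text
t: 5.55
eef_pos: [0.6048, 0.1635, 0.2463]
ee_rot: [3.141, -0.003, -2.436]
force: [1.0, 0.8, 0.5]
width: 0.0005
gripper_force: 0.0
```

```bash
python3 - <<'E'
from h import *
np.set_printoptions(precision=4,suppress=True)
grab_frame("side");im=grab_frame("top");save("e.png",im)
for c in("side","top"):
  for r in spot_point("tray_front",c)[:2]: print(c,r["score"],r["uv"],pix2z(c,r["uv"],.055))
  for r in spot_point("nest",c)[:2]: print(c,"nest",r["score"],r["uv"],pix2z(c,r["uv"],.03))
cv2.imwrite("pics/e2.png",cv2.resize(im[110:250,190:420,::-1],None,fx=3.4,fy=3.4,interpolation=cv2.INTER_CUBIC))
shift([.46,.02,.34],-139.6)
E
```

```text
side 0.65 [280.3, 200.9] [ 0.502  -0.0223  0.055 ]
side nest 0.83 [293.9, 197.7] [0.5526 0.0166 0.03  ]
side nest 0.72 [322.6, 286.9] [ 0.5016 -0.329   0.03  ]
top 0.63 [293.4, 222.6] [ 0.505  -0.0186  0.055 ]
top nest 0.68 [280.8, 209.8] [0.5433 0.016  0.03  ]
top nest 0.33 [345.6, 139.8] [ 0.7308 -0.1634  0.03  ]
t 5.85 pos [0.605  0.1638 0.2441] rot [ 179.929    -0.16   -139.6046] F [-0.3706 -0.6824 -1.3037] w 0.0004603724679163127
shift shares [ 0.8154 -0.0617 -0.3815] twist -0.0
```

View pics/e2.png

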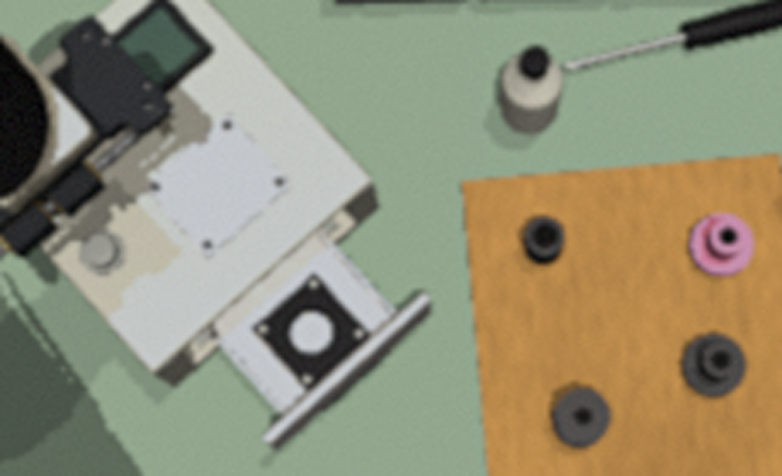

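```bash
python3 - <<'E'
from h import *
shift([.575,.035,.29],-139.6)
E
```

```text
t 5.85 pos [0.6049615  0.16377194 0.24406627] rot [ 1.79928959e+02 -1.59957254e-01 -1.39604619e+02] F [-0.37062261 -0.68241815 -1.30373472] w 0.0004603724679163127
shift shares [ 0.4256 -0.3144 -0.1829] twist -0.0
```

Emit:
arm_command --commands '[{"tx": 0.1, "ty": -0.07, "tz": -0.17, "twist": 0}, {"tx": 0.2, "ty": -0.15, "tz": -0.17, "twist": 0}, {"tx": 0.3, "ty": -0.22, "tz": -0.17, "twist": 0}, {"tx": 0.38, "ty": -0.28, "tz": -0.17, "twist": 0}, {"tx": 0.42, "ty": -0.31, "tz": -0.17, "twist": 0}, {"tx": 0.42, "ty": -0.31, "tz": -0.17, "twist": 0}, {"tx": 0.42, "ty": -0.31, "tz": -0.17, "twist": 0}, {"tx": 0.42, "ty": -0.31, "tz": -0.17, "twist": 0}]' --claw 1

```text
t: 6.52
eef_pos: [0.5764, 0.0375, 0.2872]
ee_rot: [3.141, -0.001, -2.436]
force: [0.2, 0.3, 0.0]
width: 0.0482
gripper_force: 0.0
```

```bash
python3 - <<'E'
from h import *
np.set_printoptions(precision=4,suppress=True)
shift([.51,-.30,.25],-139.6)
im=grab_frame("wrist");save("f.png",im)
for q,z in(("tray_front",.055),("nest",.03),("release_top",.113)):
  for r in spot_point(q,"wrist")[:2]: print(q,r["score"],r["uv"],pix2z("wrist",r["uv"],z))
np.save("f.npy",np.array(calibration("wrist")["extrinsics"]))
p=proj("wrist",(.55,.017,.03));print(p);u,v=map(int,p)
cv2.imwrite("pics/f2.png",cv2.resize(im[max(0,v-70):v+70,max(0,u-90):u+90,::-1],None,fx=4,fy=4,interpolation=cv2.INTER_CUBIC));print(u-90,v-70)
E
```

```text
t 6.5167 pos [0.5764 0.0375 0.2872] rot [ 179.9594   -0.0817 -139.5864] F [0.1762 0.2643 0.0225] w 0.04815973983858666
shift shares [ 1.0773 -0.8559  0.1497] twist 0.0001
tray_front 0.73 [321.6, 84.3] [ 0.5116 -0.0158  0.055 ]
tray_front 0.71 [318.8, 166.9] [0.5803 0.0388 0.055 ]
nest 0.96 [320.5, 131.1] [0.5513 0.0165 0.03  ]
[321.6032 130.531 ]
231 60
```

View pics/f2.png

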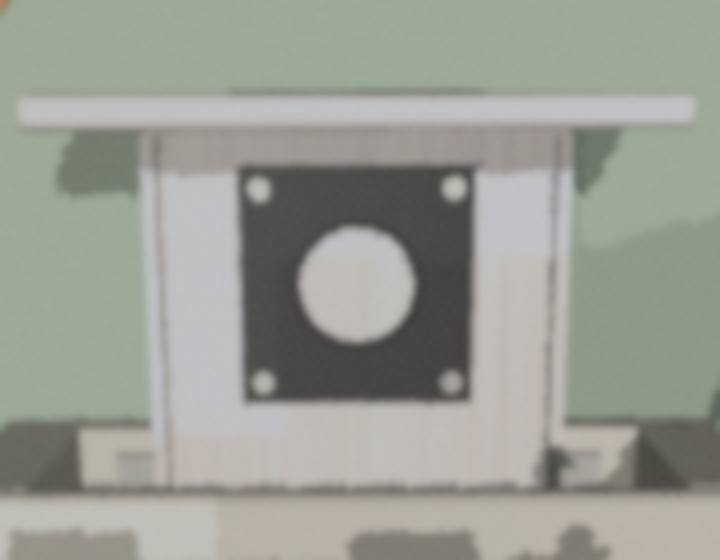

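Emit:
arm_command --commands '[{"tx": 0.94, "ty": -0.82, "tz": 0.1, "twist": 0}, {"tx": 0.94, "ty": -0.82, "tz": 0.1, "twist": 0}, {"tx": 0.94, "ty": -0.82, "tz": 0.1, "twist": 0}, {"tx": 0.94, "ty": -0.82, "tz": 0.1, "twist": 0}, {"tx": 0.94, "ty": -0.82, "tz": 0.1, "twist": 0}, {"tx": 0.94, "ty": -0.82, "tz": 0.1, "twist": 0}, {"tx": 0.94, "ty": -0.82, "tz": 0.1, "twist": 0}, {"tx": 0.94, "ty": -0.82, "tz": 0.1, "twist": 0}]'

```text
t: 7.38
eef_pos: [0.5295, -0.2744, 0.2625]
ee_rot: [3.141, -0.001, -2.437]
force: [1.0, 0.5, -0.3]
width: 0.0874
gripper_force: 0.0
```

```bash
python3 - <<'E'
from h import *
np.set_printoptions(precision=4,suppress=True)
im=grab_frame("wrist");save("g.png",im)
for q,z in(("hub",.003),("hub_grip",.037)):
  for r in spot_point(q,"wrist")[:3]: print(q,r["score"],r["uv"],pix2z("wrist",r["uv"],z))
p=proj("wrist",(.513,-.30,.03));print(p);u,v=map(int,p);u=max(u,90);v=max(v,70)
cv2.imwrite("pics/g2.png",cv2.resize(im[v-70:v+70,u-90:u+90,::-1],None,fx=4,fy=4,interpolation=cv2.INTER_CUBIC));print(u-90,v-70)
np.save("g.npy",np.array(calibration("wrist")["extrinsics"]))
shift([.5375,-.279,.26],-139.6)
E
```

```text
hub 0.98 [249.8, 193.6] [ 0.6171 -0.3123  0.003 ]
hub 0.63 [308.8, 137.8] [ 0.5188 -0.3006  0.003 ]
hub_grip 0.95 [311.5, 143.1] [ 0.5178 -0.2954  0.037 ]
hub_grip 0.87 [247.8, 203.1] [ 0.6161 -0.3068  0.037 ]
[311.2271 135.9923]
221 65
t 7.5333 pos [ 0.53   -0.2727  0.2624] rot [ 179.9431   -0.0473 -139.7339] F [ 0.9806 -0.3479  0.187 ] w 0.08736703239678748
shift shares [-0.0064 -0.0386  0.0097] twist -0.0007
```

View pics/g2.png

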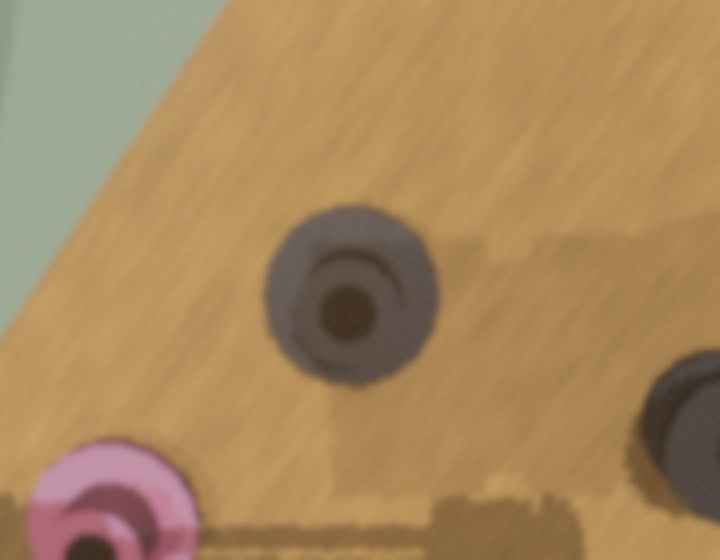

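```bash
python3 - <<'E'
from h import *
np.set_printoptions(precision=4,suppress=True)
E=np.array(calibration("wrist")["extrinsics"])
im=grab_frame("wrist");save("g3.png",im)
print(np.abs(np.array(calibration("wrist")["extrinsics"])-E).max())
for r in regions_of("hub","wrist"):
  print(r["score"],r["rect"]);a=np.argwhere(r["region"])
  c,(w,h),t=cv2.minAreaRect(a[:,::-1].astype(np.float32)); 
  (x,y),rad=cv2.minEnclosingCircle(a[:,::-1].astype(np.float32)); print((x,y),rad,pix2z("wrist",(x,y),.017))
g=im[100:180,270:350].mean(2)
# bore = darkest blob
x0,y0=proj("wrist",(.5135,-.299,.051));print(x0,y0)
sub=im[int(y0)-14:int(y0)+14,int(x0)-14:int(x0)+14].mean(2);m=sub<(sub.min()+18)
yy,xx=np.nonzero(m);b=(xx.mean()+int(x0)-14,yy.mean()+int(y0)-14);print("bore",b,m.sum(),pix2z("wrist",b,.051))
for q,z in(("hub",.003),("hub_grip",.037)):
  for r in spot_point(q,"wrist")[:3]: print(q,r["score"],r["uv"],pix2z("wrist",r["uv"],z))
shift([.5133,-.2985,.1],-139.6)
E
```

```text
0.0009955989427402612
0.82 [224.3, 173.6, 270.9, 214.7]
(248.3759765625, 194.40640258789062) 22.33587074279785 [ 0.6159 -0.31    0.017 ]
0.79 [287.4, 115.8, 330.3, 161.6]
(307.6224670410156, 136.97982788085938) 22.62819480895996 [ 0.5189 -0.2999  0.017 ]
310.5291139119634 137.83374187675636
bore (np.float64(307.25), np.float64(138.97058823529412)) 204 [ 0.5166 -0.3008  0.051 ]
hub 0.85 [310.7, 136.9] [ 0.5185 -0.2961  0.003 ]
hub 0.66 [247.3, 188.9] [ 0.6166 -0.3143  0.003 ]
hub_grip 0.68 [308.9, 139.9] [ 0.5184 -0.2974  0.037 ]
hub_grip 0.64 [245.6, 200.3] [ 0.6168 -0.3081  0.037 ]
t 7.7333 pos [ 0.5309 -0.2704  0.2633] rot [-179.9906    0.014  -139.5078] F [0.6728 0.5728 0.1371] w 0.08748519517760367
shift shares [ 0.1267 -0.0398  0.6534] twist 0.0005
```

```bash
python3 - <<'E'
from h import *
shift([.5180,-.2993,.025],-139.6)
E
```

```text
t 7.7333 pos [ 0.53088218 -0.27035546  0.26334944] rot [-1.79990627e+02  1.40395788e-02 -1.39507770e+02] F [0.67277766 0.57275241 0.13714957] w 0.08748519517760367
shift shares [ 0.1146 -0.0544  0.9534] twist 0.0005
```

Emit:
arm_command --commands '[{"tx": 0.115, "ty": -0.054, "tz": 0.15, "twist": 0}, {"tx": 0.115, "ty": -0.054, "tz": 0.3, "twist": 0}, {"tx": 0.115, "ty": -0.054, "tz": 0.45, "twist": 0}, {"tx": 0.115, "ty": -0.054, "tz": 0.57, "twist": 0}, {"tx": 0.115, "ty": -0.054, "tz": 0.66, "twist": 0}, {"tx": 0.115, "ty": -0.054, "tz": 0.7, "twist": 0}, {"tx": 0.115, "ty": -0.054, "tz": 0.7, "twist": 0}, {"tx": 0.115, "ty": -0.054, "tz": 0.7, "twist": 0}]'

```text
t: 8.4
eef_pos: [0.5181, -0.2999, 0.089]
ee_rot: [-3.141, -0.0, -2.435]
force: [0.2, 0.2, -0.1]
width: 0.0877
gripper_force: 0.0
```

```bash
python3 - <<'E'
from h import *
np.set_printoptions(precision=4,suppress=True)
shift([.5180,-.2993,.025],-139.6)
im=grab_frame("side");u,v=map(int,proj("side",(.518,-.2993,.06)))
cv2.imwrite("pics/h.png",cv2.resize(im[v-40:v+40,u-50:u+50,::-1],None,fx=6,fy=6,interpolation=cv2.INTER_CUBIC))
shift([.5180,-.2993,.025],-139.6)
E
```

```text
t 8.4 pos [ 0.5181 -0.2999  0.089 ] rot [-179.9667   -0.0049 -139.4977] F [ 0.1925  0.2289 -0.1085] w 0.08772257486737191
shift shares [-0.0011  0.0023  0.256 ] twist 0.0006
t 8.45 pos [ 0.5187 -0.3002  0.0899] rot [-179.8811    0.0561 -139.5055] F [0.7811 0.7778 0.5719] w 0.08745534723630123
shift shares [0.0001 0.005  0.2595] twist 0.0005
```

View pics/h.png

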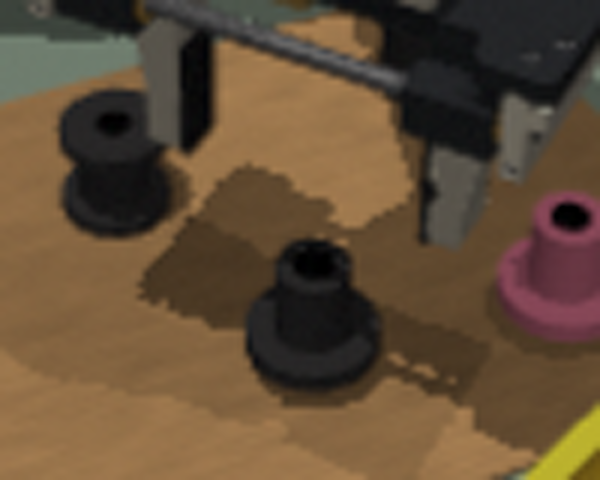

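```bash
python3 - <<'E'
from h import *
np.set_printoptions(precision=4,suppress=True)
u,v=map(int,proj("side",(.518,-.2993,.06)));u0,v0=u-50,v-40
bore=(u0+(315-2.5)/6,v0+(262-2.5)/6);print(bore,"side bore",pix2z("side",bore,.051), proj("side",(.518,-.2993,.051)))
fl=(u0+(313-2.5)/6,v0+(325-2.5)/6);print("flange top~",pix2z("side",fl,.021))
t=cv2.imread("pics/e.png");print("top bore",pix2z("top",(190+(719-1.2)/3.4,110+(360-1.2)/3.4),.051),"top flange",pix2z("top",(190+(713-1.2)/3.4,110+(365-1.2)/3.4),.017))
# tips of fingers in side
for s in(-1,1):
  p=np.array([.5185,-.3,.09])+s*.044*np.array([-.648,.761,0]);q=proj("side",p);print((q-[u0,v0])*6)
E
```

```text
(326.0833333333333, 268.25) side bore [ 0.5207 -0.3006  0.051 ] [324.6784 268.1558]
flange top~ [ 0.5201 -0.3015  0.021 ]
top bore [ 0.5161 -0.3003  0.051 ] top flange [ 0.5166 -0.3007  0.017 ]
[424.0293 219.1529]
[197.3534 136.4618]
```

Emit:
arm_command --commands '[{"tx": 0, "ty": 0.001, "tz": 0.07, "twist": 0}, {"tx": 0, "ty": 0.001, "tz": 0.14, "twist": 0}, {"tx": 0, "ty": 0.001, "tz": 0.2, "twist": 0}, {"tx": 0, "ty": 0.001, "tz": 0.235, "twist": 0}, {"tx": 0, "ty": 0.001, "tz": 0.25, "twist": 0}, {"tx": 0, "ty": 0.001, "tz": 0.257, "twist": 0}, {"tx": 0, "ty": 0.001, "tz": 0.257, "twist": 0}, {"tx": 0, "ty": 0.001, "tz": 0.257, "twist": 0}]'

```text
t: 9.12
eef_pos: [0.5179, -0.3003, 0.025]
ee_rot: [-3.14, 0.001, -2.436]
force: [0.5, 0.5, 0.5]
width: 0.0875
gripper_force: 0.0
```

Emit:
arm_command --commands '[{"tx": 0, "ty": 0, "tz": 0, "twist": 0}, {"tx": 0, "ty": 0, "tz": 0, "twist": 0}, {"tx": 0, "ty": 0, "tz": 0, "twist": 0}, {"tx": 0, "ty": 0, "tz": 0, "twist": 0}, {"tx": 0, "ty": 0, "tz": 0, "twist": 0}, {"tx": 0, "ty": 0, "tz": 0, "twist": 0}, {"tx": 0, "ty": 0, "tz": 0, "twist": 0}, {"tx": 0, "ty": 0, "tz": 0, "twist": 0}]' --claw 0 --grip_force 15

```text
t: 9.78
eef_pos: [0.5171, -0.3001, 0.0239]
ee_rot: [3.142, -0.0, -2.436]
force: [0.8, 0.1, 0.6]
width: 0.0399
gripper_force: 0.0
```

Emit:
arm_command --commands '[{"tx": 0, "ty": 0, "tz": 0, "twist": 0}, {"tx": 0, "ty": 0, "tz": 0, "twist": 0}, {"tx": 0, "ty": 0, "tz": 0, "twist": 0}, {"tx": 0, "ty": 0, "tz": -0.05, "twist": 0}, {"tx": 0, "ty": 0, "tz": -0.15, "twist": 0}, {"tx": 0, "ty": 0, "tz": -0.3, "twist": 0}, {"tx": 0, "ty": 0, "tz": -0.45, "twist": 0}, {"tx": 0, "ty": 0, "tz": -0.6, "twist": 0}]'

```text
t: 10.45
eef_pos: [0.5164, -0.2999, 0.1752]
ee_rot: [3.14, -0.001, -2.436]
force: [1.1, -1.0, -1.5]
width: 0.0274
gripper_force: 15.0
```

```bash
python3 - <<'E'
from h import *
np.set_printoptions(precision=4,suppress=True)
shift([.551,.0162,.17],-139.6)
grab_frame("side")
for r in spot_point("hub_grip","side")[:3]: print(r["score"],r["uv"],pix2z("side",r["uv"],.17))
shift([.551,.0162,.17],-139.6)
E
```

```text
t 10.45 pos [ 0.5164 -0.2999  0.1752] rot [ 179.9307   -0.0418 -139.5915] F [ 1.0828 -0.9512 -1.4873] w 0.027424933019062854
shift shares [-0.925  0.873  0.021] twist 0.0
0.76 [270.7, 356.1] [ 0.3415 -0.5398  0.17  ]
0.56 [369.1, 263.2] [ 0.5443 -0.4294  0.17  ]
t 10.55 pos [ 0.5205 -0.3015  0.181 ] rot [-179.4445    0.2964 -139.5235] F [ 0.8892  0.8924 -1.5192] w 0.02697568087514494
shift shares [-0.9176  0.8878  0.0401] twist 0.0004
```

Emit:
arm_command --commands '[{"tx": -0.11, "ty": 0.1, "tz": 0, "twist": 0}, {"tx": -0.25, "ty": 0.24, "tz": 0, "twist": 0}, {"tx": -0.4, "ty": 0.38, "tz": 0, "twist": 0}, {"tx": -0.53, "ty": 0.51, "tz": 0, "twist": 0}, {"tx": -0.66, "ty": 0.63, "tz": 0, "twist": 0}, {"tx": -0.78, "ty": 0.75, "tz": 0, "twist": 0}, {"tx": -0.88, "ty": 0.84, "tz": 0, "twist": 0}, {"tx": -0.92, "ty": 0.88, "tz": 0, "twist": 0}]'

```text
t: 11.22
eef_pos: [0.5494, 0.0194, 0.1738]
ee_rot: [3.141, 0.0, -2.435]
force: [0.1, -0.8, -0.2]
width: 0.0276
gripper_force: 15.0
```

Emit:
arm_command --commands '[{"tx": 0, "ty": 0, "tz": 0.06, "twist": 0}, {"tx": 0, "ty": 0, "tz": 0.12, "twist": 0}, {"tx": 0, "ty": 0, "tz": 0.18, "twist": 0}, {"tx": 0, "ty": 0, "tz": 0.2, "twist": 0}, {"tx": 0, "ty": 0, "tz": 0.2, "twist": 0}, {"tx": 0, "ty": 0, "tz": 0.2, "twist": 0}, {"tx": 0, "ty": 0, "tz": 0.2, "twist": 0}, {"tx": 0, "ty": 0, "tz": 0.2, "twist": 0}]'

```text
t: 11.88
eef_pos: [0.5502, 0.0164, 0.1249]
ee_rot: [-3.141, 0.001, -2.437]
force: [0.5, -0.7, -1.0]
width: 0.0275
gripper_force: 15.0
```

```bash
python3 - <<'E'
from h import *
np.set_printoptions(precision=4,suppress=True)
shift([.5510,.0162,.052],-139.6)
a=grab_frame("side");b=grab_frame("top")
shift([.5510,.0162,.052],-139.6)
out=[]
for c,im in(("side",a),("top",b)):
  u,v=map(int,proj(c,(.545,.01,.06)));out.append(cv2.resize(im[v-50:v+40,u-45:u+45,::-1],None,fx=4.4,fy=4.4,interpolation=cv2.INTER_CUBIC));print(c,u-45,v-50)
  for q,z in(("nest",.03),("hub",.10),("hub_grip",.135)):
    for r in spot_point(q,c)[:4]: print(q,r["score"],r["uv"],pix2z(c,r["uv"],z))
cv2.imwrite("pics/i.png",np.hstack(out))
E
```

```text
t 11.8833 pos [0.5502 0.0164 0.1249] rot [-179.9625    0.0836 -139.6033] F [ 0.4833 -0.6549 -1.0402] w 0.027515323060532667
shift shares [-0.0014 -0.0026  0.2916] twist -0.0
t 11.9833 pos [0.55   0.0165 0.1247] rot [-179.973     0.0687 -139.6017] F [-0.784   0.3306 -0.4309] w 0.027598006590071302
shift shares [-0.0021 -0.0033  0.2908] twist -0.0
side 246 140
nest 0.56 [293.1, 198.8] [0.5486 0.0119 0.03  ]
hub 0.94 [269.8, 369.4] [ 0.3429 -0.5132  0.1   ]
hub 0.93 [364.5, 280.5] [ 0.555  -0.4032  0.1   ]
hub 0.47 [291.1, 173.4] [0.5523 0.0344 0.1   ]
hub_grip 0.87 [368.2, 265.7] [ 0.5601 -0.4023  0.135 ]
hub_grip 0.65 [289.2, 161.3] [0.5502 0.041  0.135 ]
hub_grip 0.55 [266.5, 356.1] [ 0.3401 -0.5142  0.135 ]
top 237 157
nest 0.92 [281.0, 210.2] [0.5422 0.0155 0.03  ]
nest 0.64 [344.6, 140.7] [ 0.7284 -0.1606  0.03  ]
hub 0.67 [398.9, 186.6] [ 0.5839 -0.2909  0.1   ]
hub 0.6 [454.9, 280.9] [ 0.3442 -0.4163  0.1   ]
hub 0.47 [277.5, 201.2] [0.5554 0.0177 0.1   ]
hub_grip 0.75 [461.2, 279.8] [ 0.3466 -0.4225  0.135 ]
hub_grip 0.68 [401.1, 179.4] [ 0.5953 -0.2918  0.135 ]
hub_grip 0.52 [274.3, 201.9] [0.5481 0.0221 0.135 ]
```

View pics/i.png

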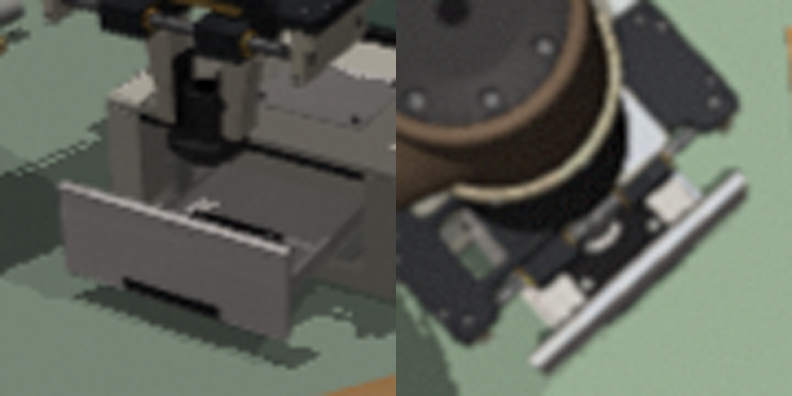

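Emit:
arm_command --commands '[{"tx": -0.002, "ty": -0.003, "tz": 0.06, "twist": 0}, {"tx": -0.002, "ty": -0.003, "tz": 0.12, "twist": 0}, {"tx": -0.002, "ty": -0.003, "tz": 0.18, "twist": 0}, {"tx": -0.002, "ty": -0.003, "tz": 0.21, "twist": 0}, {"tx": -0.002, "ty": -0.003, "tz": 0.225, "twist": 0}, {"tx": -0.002, "ty": -0.003, "tz": 0.232, "twist": 0}, {"tx": -0.002, "ty": -0.003, "tz": 0.24, "twist": 0}, {"tx": -0.002, "ty": -0.003, "tz": 0.248, "twist": 0}]'

```text
t: 12.95
eef_pos: [0.5511, 0.0164, 0.0625]
ee_rot: [-3.141, 0.001, -2.436]
force: [0.4, 0.1, -1.5]
width: 0.028
gripper_force: 15.0
```

Emit:
arm_command --commands '[{"tx": 0, "ty": 0, "tz": 0.004, "twist": 0}, {"tx": 0, "ty": 0, "tz": 0.008, "twist": 0}, {"tx": 0, "ty": 0, "tz": 0.012, "twist": 0}, {"tx": 0, "ty": 0, "tz": 0.016, "twist": 0}, {"tx": 0, "ty": 0, "tz": 0.018, "twist": 0}, {"tx": 0, "ty": 0, "tz": 0.02, "twist": 0}, {"tx": 0, "ty": 0, "tz": 0.02, "twist": 0}, {"tx": 0, "ty": 0, "tz": 0.02, "twist": 0}]'

```text
t: 13.62
eef_pos: [0.5505, 0.0162, 0.0569]
ee_rot: [-3.142, -0.0, -2.436]
force: [-0.6, 1.1, -0.7]
width: 0.0276
gripper_force: 15.0
```

Emit:
arm_command --commands '[{"tx": 0, "ty": 0, "tz": 0.004, "twist": 0}, {"tx": 0, "ty": 0, "tz": 0.008, "twist": 0}, {"tx": 0, "ty": 0, "tz": 0.012, "twist": 0}, {"tx": 0, "ty": 0, "tz": 0.016, "twist": 0}, {"tx": 0, "ty": 0, "tz": 0.019, "twist": 0}, {"tx": 0, "ty": 0, "tz": 0.02, "twist": 0}, {"tx": 0, "ty": 0, "tz": 0.02, "twist": 0}, {"tx": 0, "ty": 0, "tz": 0.02, "twist": 0}]'

```text
t: 14.28
eef_pos: [0.5505, 0.0163, 0.052]
ee_rot: [-3.142, -0.0, -2.436]
force: [0.0, 0.7, -2.0]
width: 0.0276
gripper_force: 15.0
```

Emit:
arm_command --commands '[{"tx": 0, "ty": 0, "tz": 0.002, "twist": 0}, {"tx": 0, "ty": 0, "tz": 0.004, "twist": 0}, {"tx": 0, "ty": 0, "tz": 0.005, "twist": 0}, {"tx": 0, "ty": 0, "tz": 0.006, "twist": 0}, {"tx": 0, "ty": 0, "tz": 0.006, "twist": 0}, {"tx": 0, "ty": 0, "tz": 0.006, "twist": 0}, {"tx": 0, "ty": 0, "tz": 0.006, "twist": 0}, {"tx": 0, "ty": 0, "tz": 0.006, "twist": 0}]'

```text
t: 14.95
eef_pos: [0.5507, 0.0163, 0.0509]
ee_rot: [-3.141, 0.0, -2.436]
force: [-1.8, 0.2, 4.6]
width: 0.0275
gripper_force: 15.0
```

Emit:
arm_command --commands '[{"tx": 0, "ty": 0, "tz": -0.003, "twist": 0}, {"tx": 0, "ty": 0, "tz": -0.003, "twist": 0}, {"tx": 0, "ty": 0, "tz": -0.003, "twist": 0}, {"tx": 0, "ty": 0, "tz": -0.003, "twist": 0}, {"tx": 0, "ty": 0, "tz": -0.003, "twist": 0}, {"tx": 0, "ty": 0, "tz": -0.003, "twist": 0}, {"tx": 0, "ty": 0, "tz": -0.003, "twist": 0}, {"tx": 0, "ty": 0, "tz": -0.003, "twist": 0}]' --claw 0.5

```text
t: 15.62
eef_pos: [0.5504, 0.0162, 0.0512]
ee_rot: [3.142, -0.0, -2.436]
force: [0.8, -0.8, 0.3]
width: 0.0439
gripper_force: 0.0
```

Emit:
arm_command --commands '[{"tx": 0, "ty": 0, "tz": -0.05, "twist": 0}, {"tx": 0, "ty": 0, "tz": -0.15, "twist": 0}, {"tx": 0, "ty": 0, "tz": -0.27, "twist": 0}, {"tx": 0, "ty": 0, "tz": -0.4, "twist": 0}, {"tx": 0, "ty": 0, "tz": -0.5, "twist": 0}, {"tx": 0, "ty": 0, "tz": -0.6, "twist": 0}, {"tx": -0.1, "ty": 0, "tz": -0.7, "twist": 0}, {"tx": -0.1, "ty": 0, "tz": -0.8, "twist": 0}]'

```text
t: 16.28
eef_pos: [0.5712, 0.0337, 0.2527]
ee_rot: [-3.141, 0.001, -2.436]
force: [0.7, -0.1, 0.1]
width: 0.0439
gripper_force: 0.0
```

Emit:
arm_command --commands '[{"tx": -0.1, "ty": 0, "tz": -0.1, "twist": 0}, {"tx": -0.1, "ty": 0, "tz": -0.1, "twist": 0}, {"tx": -0.1, "ty": 0, "tz": -0.1, "twist": 0}, {"tx": -0.1, "ty": 0, "tz": -0.1, "twist": 0}, {"tx": -0.1, "ty": 0, "tz": -0.1, "twist": 0}, {"tx": -0.1, "ty": 0, "tz": -0.1, "twist": 0}, {"tx": -0.1, "ty": 0, "tz": -0.1, "twist": 0}, {"tx": -0.1, "ty": 0, "tz": -0.1, "twist": 0}]' --claw 0

```text
t: 16.95
eef_pos: [0.5882, 0.0484, 0.2758]
ee_rot: [3.141, -0.001, -2.436]
force: [-0.7, -0.1, 0.3]
width: 0.0011
gripper_force: 0.0
```

```bash
python3 - <<'E'
from h import *
np.set_printoptions(precision=4,suppress=True)
im=grab_frame("wrist")
for q,z in(("tray_front",.055),("hub",.03),("hub_grip",.064)):
  for r in spot_point(q,"wrist")[:2]: print(q,r["score"],r["uv"],pix2z("wrist",r["uv"],z))
u,v=map(int,proj("wrist",(.55,.017,.03)));u=max(u,100);v=max(v,70);print(u-100,v-70)
cv2.imwrite("pics/j.png",cv2.resize(im[v-70:v+70,u-100:u+100,::-1],None,fx=4,fy=4,interpolation=cv2.INTER_CUBIC))
shift([.49,-.036,.2],-139.6)
E
```

```text
tray_front 0.87 [317.7, 67.8] [ 0.5143 -0.0182  0.055 ]
hub 0.85 [320.9, 117.6] [0.5508 0.0171 0.03  ]
hub_grip 0.76 [322.4, 120.3] [0.55   0.0183 0.064 ]
221 46
t 17.15 pos [0.5885 0.0486 0.2762] rot [ 179.9974   -0.0028 -139.5916] F [-0.5814  0.8314  0.4996] w 0.0003132139820405538
shift shares [ 0.5193 -0.0024  0.3047] twist 0.0
```

View pics/j.png

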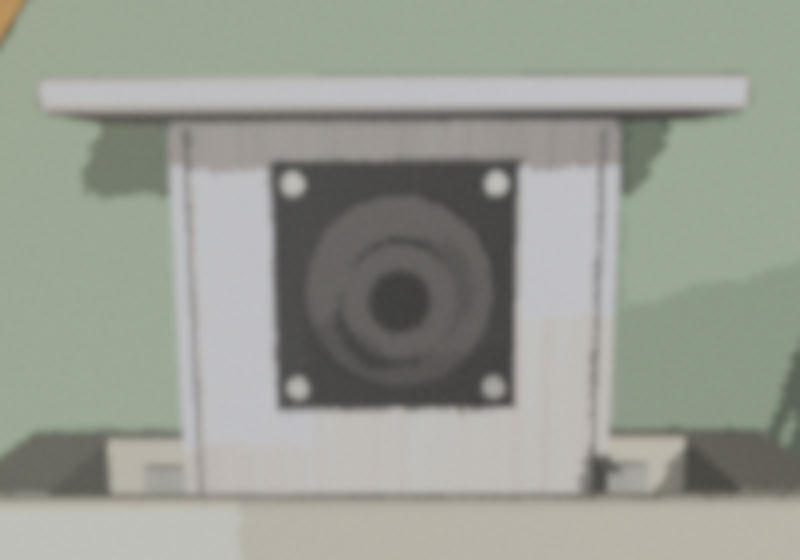

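Emit:
arm_command --commands '[{"tx": 0.08, "ty": 0, "tz": 0, "twist": 0}, {"tx": 0.2, "ty": 0, "tz": 0, "twist": 0}, {"tx": 0.34, "ty": 0, "tz": 0, "twist": 0}, {"tx": 0.46, "ty": 0, "tz": 0, "twist": 0}, {"tx": 0.56, "ty": 0, "tz": 0, "twist": 0}, {"tx": 0.56, "ty": 0, "tz": 0, "twist": 0}, {"tx": 0.56, "ty": 0, "tz": 0, "twist": 0}, {"tx": 0.56, "ty": 0, "tz": 0, "twist": 0}]' --grip_force 20

```text
t: 17.82
eef_pos: [0.4823, -0.042, 0.2766]
ee_rot: [-3.141, 0.001, -2.437]
force: [-0.1, 0.0, 0.2]
width: 0.0005
gripper_force: 0.0
```

Emit:
arm_command --commands '[{"tx": 0, "ty": 0, "tz": 0.1, "twist": 0}, {"tx": 0, "ty": 0, "tz": 0.25, "twist": 0}, {"tx": 0, "ty": 0, "tz": 0.4, "twist": 0}, {"tx": 0, "ty": 0, "tz": 0.55, "twist": 0}, {"tx": 0, "ty": 0, "tz": 0.7, "twist": 0}, {"tx": 0, "ty": 0, "tz": 0.82, "twist": 0}, {"tx": 0, "ty": 0, "tz": 0.9, "twist": 0}, {"tx": 0, "ty": 0, "tz": 0.91, "twist": 0}]'

```text
t: 18.48
eef_pos: [0.4798, -0.0422, 0.0446]
ee_rot: [3.138, -0.007, -2.436]
force: [-0.6, 0.3, 0.1]
width: 0.0007
gripper_force: 0.0
```

```bash
cat >> h.py <<'E'
def gx(face=(.5128,-.0168)):
    s=get_state();g=np.array([np.cos(np.radians(40.4)),np.sin(np.radians(40.4))]);d=s["eef_pos"][:2]-face
    print("t %.2f gx %.4f gy %.4f z %.4f push %.2f F"%(s["t"],d@g,d@[-g[1],g[0]],s["eef_pos"][2],-s["force"][:2]@g),np.round(s["force"],1))
E
python3 -c "
from h import *
gx();shift([.5128,-.0168,.048],-139.6)"
```

```text
t 18.48 gx -0.0416 gy 0.0020 z 0.0446 push 0.23 F [-0.6  0.3  0.1]
t 18.4833 pos [ 0.4798462  -0.04219301  0.044576  ] rot [ 179.81184965   -0.37992176 -139.58851594] F [-0.58770489  0.3350037   0.0734202 ] w 0.0006532839536890969
shift shares [-0.1661 -0.0081 -0.0148] twist 0.0001
```

Emit:
arm_command --commands '[{"tx": -0.02, "ty": -0.008, "tz": 0, "twist": 0}, {"tx": -0.04, "ty": -0.008, "tz": 0, "twist": 0}, {"tx": -0.06, "ty": -0.008, "tz": 0, "twist": 0}, {"tx": -0.08, "ty": -0.008, "tz": 0, "twist": 0}, {"tx": -0.1, "ty": -0.008, "tz": 0, "twist": 0}, {"tx": -0.115, "ty": -0.008, "tz": 0, "twist": 0}, {"tx": -0.13, "ty": -0.008, "tz": 0, "twist": 0}, {"tx": -0.145, "ty": -0.008, "tz": 0, "twist": 0}]'

```text
t: 19.15
eef_pos: [0.5103, -0.0204, 0.0489]
ee_rot: [3.141, -0.001, -2.436]
force: [-3.8, -3.7, 3.6]
width: 0.001
gripper_force: 2.3
```

```bash
python3 -c "
from h import *
gx()"
```

```text
t 19.15 gx -0.0042 gy -0.0011 z 0.0489 push 5.30 F [-3.8 -3.7  3.6]
```

Emit:
arm_command --commands '[{"tx": -0.02, "ty": 0, "tz": 0, "twist": 0}, {"tx": -0.04, "ty": 0, "tz": 0, "twist": 0}, {"tx": -0.06, "ty": 0, "tz": 0, "twist": 0}, {"tx": -0.08, "ty": 0, "tz": 0, "twist": 0}, {"tx": -0.1, "ty": 0, "tz": 0, "twist": 0}, {"tx": -0.12, "ty": 0, "tz": 0, "twist": 0}, {"tx": -0.14, "ty": 0, "tz": 0, "twist": 0}, {"tx": -0.16, "ty": 0, "tz": 0, "twist": 0}]'

```text
t: 19.82
eef_pos: [0.5403, 0.0054, 0.0486]
ee_rot: [3.141, -0.002, -2.437]
force: [-4.9, -4.6, 5.2]
width: 0.0008
gripper_force: 3.2
```

Emit:
arm_command --commands '[{"tx": -0.015, "ty": 0, "tz": 0, "twist": 0}, {"tx": -0.03, "ty": 0, "tz": 0, "twist": 0}, {"tx": -0.045, "ty": 0, "tz": 0, "twist": 0}, {"tx": -0.06, "ty": 0, "tz": 0, "twist": 0}, {"tx": -0.07, "ty": 0, "tz": 0, "twist": 0}, {"tx": -0.08, "ty": 0, "tz": 0, "twist": 0}, {"tx": -0.09, "ty": 0, "tz": 0, "twist": 0}, {"tx": -0.1, "ty": 0, "tz": 0, "twist": 0}]'

```text
t: 20.48
eef_pos: [0.559, 0.0214, 0.0486]
ee_rot: [3.141, -0.003, -2.437]
force: [-5.6, -4.5, 4.8]
width: 0.0004
gripper_force: 3.5
```

```bash
python3 -c "
from h import *
gx();grab_frame('side');
for r in boxes_of('release_top','side')[:2]: print(r)
gx()"
```

```text
t 20.48 gx 0.0599 gy -0.0008 z 0.0486 push 7.19 F [-5.6 -4.5  4.8]
t 20.58 gx 0.0604 gy -0.0008 z 0.0485 push 5.34 F [-4.4 -3.1  4.3]
```

Emit:
arm_command --commands '[{"tx": -0.004, "ty": 0, "tz": -0.004, "twist": 0}, {"tx": -0.008, "ty": 0, "tz": -0.004, "twist": 0}, {"tx": -0.012, "ty": 0, "tz": -0.004, "twist": 0}, {"tx": -0.016, "ty": 0, "tz": -0.004, "twist": 0}, {"tx": -0.02, "ty": 0, "tz": -0.004, "twist": 0}, {"tx": -0.024, "ty": 0, "tz": -0.004, "twist": 0}, {"tx": -0.028, "ty": 0, "tz": -0.004, "twist": 0}, {"tx": -0.032, "ty": 0, "tz": -0.004, "twist": 0}]'

```text
t: 21.25
eef_pos: [0.564, 0.026, 0.0488]
ee_rot: [3.14, -0.005, -2.437]
force: [-5.0, -6.3, 1.2]
width: 0.0004
gripper_force: 4.1
```

```bash
python3 -c "
from h import *
gx()"
```

```text
t 21.25 gx 0.0668 gy -0.0006 z 0.0488 push 7.91 F [-5.  -6.3  1.2]
```

Now half-millimetre rows.

Emit:
arm_command --commands '[{"tx": -0.003, "ty": 0, "tz": 0, "twist": 0}, {"tx": -0.006, "ty": 0, "tz": 0, "twist": 0}, {"tx": -0.009, "ty": 0, "tz": 0, "twist": 0}, {"tx": -0.012, "ty": 0, "tz": 0, "twist": 0}, {"tx": -0.014, "ty": 0, "tz": 0, "twist": 0}, {"tx": -0.016, "ty": 0, "tz": 0, "twist": 0}, {"tx": -0.016, "ty": 0, "tz": 0, "twist": 0}, {"tx": -0.016, "ty": 0, "tz": 0, "twist": 0}]'

```text
t: 21.92
eef_pos: [0.567, 0.0286, 0.0488]
ee_rot: [3.14, -0.005, -2.437]
force: [-5.5, -5.7, 3.2]
width: 0.0003
gripper_force: 4.1
```

```bash
python3 -c "
from h import *
gx()"
```

```text
t 21.92 gx 0.0707 gy -0.0006 z 0.0488 push 7.84 F [-5.5 -5.7  3.2]
```

Emit:
arm_command --commands '[{"tx": -0.002, "ty": 0, "tz": -0.002, "twist": 0}, {"tx": -0.004, "ty": 0, "tz": -0.002, "twist": 0}, {"tx": -0.006, "ty": 0, "tz": -0.002, "twist": 0}, {"tx": -0.008, "ty": 0, "tz": -0.002, "twist": 0}, {"tx": -0.01, "ty": 0, "tz": -0.002, "twist": 0}, {"tx": -0.012, "ty": 0, "tz": -0.002, "twist": 0}, {"tx": -0.012, "ty": 0, "tz": -0.002, "twist": 0}, {"tx": -0.012, "ty": 0, "tz": -0.002, "twist": 0}]'

```text
t: 22.58
eef_pos: [0.5691, 0.0304, 0.0489]
ee_rot: [3.14, -0.005, -2.437]
force: [-3.6, -6.5, -1.6]
width: 0.0004
gripper_force: 3.7
```

```bash
python3 -c "
from h import *
gx()"
```

```text
t 22.58 gx 0.0735 gy -0.0005 z 0.0489 push 6.96 F [-3.6 -6.5 -1.6]
```

Emit:
arm_command --commands '[{"tx": -0.002, "ty": 0, "tz": 0, "twist": 0}, {"tx": -0.004, "ty": 0, "tz": 0, "twist": 0}, {"tx": -0.006, "ty": 0, "tz": 0, "twist": 0}, {"tx": -0.008, "ty": 0, "tz": 0, "twist": 0}, {"tx": -0.01, "ty": 0, "tz": 0, "twist": 0}, {"tx": -0.012, "ty": 0, "tz": 0, "twist": 0}, {"tx": -0.012, "ty": 0, "tz": 0, "twist": 0}, {"tx": -0.012, "ty": 0, "tz": 0, "twist": 0}]'

```text
t: 23.25
eef_pos: [0.5711, 0.0321, 0.0488]
ee_rot: [3.139, -0.006, -2.437]
force: [-5.8, -6.2, -0.6]
width: 0.0006
gripper_force: 4.2
```

```bash
python3 -c "
from h import *
gx()"
```

```text
t 23.25 gx 0.0762 gy -0.0005 z 0.0488 push 8.41 F [-5.8 -6.2 -0.6]
```

Emit:
arm_command --commands '[{"tx": -0.002, "ty": 0, "tz": 0, "twist": 0}, {"tx": -0.004, "ty": 0, "tz": 0, "twist": 0}, {"tx": -0.006, "ty": 0, "tz": 0, "twist": 0}, {"tx": -0.008, "ty": 0, "tz": 0, "twist": 0}, {"tx": -0.009, "ty": 0, "tz": 0, "twist": 0}, {"tx": -0.01, "ty": 0, "tz": 0, "twist": 0}, {"tx": -0.01, "ty": 0, "tz": 0, "twist": 0}, {"tx": -0.01, "ty": 0, "tz": 0, "twist": 0}]'

```text
t: 23.92
eef_pos: [0.572, 0.0329, 0.0488]
ee_rot: [3.139, -0.008, -2.438]
force: [-8.5, -10.3, 2.5]
width: 0.0001
gripper_force: 6.2
```

```bash
python3 -c "
from h import *
gx();grab_frame('side')
for c in ['side']:
  for q in('tray_front','release_top'):
    for r in spot_point(q,c)[:2]: print(q,r['score'],r['uv'],pix2z(c,r['uv'],.055 if q[0]=='t' else .11))
"
```

```text
t 23.92 gx 0.0773 gy -0.0005 z 0.0488 push 13.13 F [ -8.5 -10.3   2.5]
tray_front 0.66 [299.5, 184.0] [0.57912908 0.04319815 0.055     ]
```

Emit:
arm_command --commands '[{"tx": -0.001, "ty": 0, "tz": 0, "twist": 0}, {"tx": -0.002, "ty": 0, "tz": 0, "twist": 0}, {"tx": -0.003, "ty": 0, "tz": 0, "twist": 0}, {"tx": -0.003, "ty": 0, "tz": 0, "twist": 0}, {"tx": -0.003, "ty": 0, "tz": 0, "twist": 0}, {"tx": -0.003, "ty": 0, "tz": 0, "twist": 0}, {"tx": -0.003, "ty": 0, "tz": 0, "twist": 0}, {"tx": -0.003, "ty": 0, "tz": 0, "twist": 0}]'

```text
t: 24.73
eef_pos: [0.572, 0.033, 0.0488]
ee_rot: [3.139, -0.009, -2.438]
force: [-9.8, -10.7, 4.4]
width: 0.0005
gripper_force: 7.3
```

```bash
python3 -c "
from h import *
gx();im=grab_frame('side');gx()
u,v=map(int,proj('side',(.59,.09,.1)));print(u-50,v-40)
cv2.imwrite('pics/k.png',cv2.resize(im[v-30:v+50,u-50:u+50,::-1],None,fx=6,fy=6,interpolation=cv2.INTER_CUBIC))
"
```

```text
t 24.73 gx 0.0774 gy -0.0004 z 0.0488 push 14.40 F [ -9.8 -10.7   4.4]
t 24.78 gx 0.0774 gy -0.0004 z 0.0488 push 14.44 F [-10.2 -10.3   3.8]
247 122
```

```bash
python3 - <<'E'
from h import *
np.set_printoptions(linewidth=200)
im=grab_frame("side");a=cv2.imread("pics/a_side.png")[:,:,::-1]
u,v=proj("side",(.606,.163,.113));print(u,v)
u,v=int(u),int(v)
print(a[v-6:v+12,u-12:u+14:2].mean(2).astype(int));print(im[v-6:v+12,u-12:u+14:2].mean(2).astype(int))
gx()
E
```

```text
294.73170732315845 147.57246724749416
[[131 130 131 131 131 130 131 132 141 169 170 169 170]
 [131 131 131 131 131 130 130 144 169 169 170 170 169]
 [131 130 131 130 131 130 131 175 169 170 171 170 170]
 [131 132 131 131 130 132 152 170 169 170 170 170 169]
 [130 130 131 130 130 143 168 166 169 170 170 170 169]
 [130 130 131 131 130 169 153 147 162 169 170 169 169]
 [131 131 131 131 155 141 141 141 143 170 169 169 170]
 [130 131 131 139 159 132 140 138 126 169 170 171 170]
 [131 131 136 174 159  76 116 111  65 159 169 170 170]
 [131 131 158 170 141  71  76  72  61 148 170 170 170]
 [131 141 170 169 126  87  80  72  80 138 169 170 170]
 [141 169 169 170 110 121 104 102 128 121 169 169 170]
 [165 170 169 169 164 107 104 101 106 170 170 170 171]
 [170 170 170 169 169 170 169 170 170 170 170 170 170]
 [170 170 169 170 170 170 169 170 170 169 170 170 169]
 [170 170 169 170 170 170 170 170 170 170 170 170 170]
 [169 170 169 170 170 170 170 171 170 170 169 170 170]
 [169 170 170 170 169 170 169 170 170 170 170 170 172]]
[[122 122 103  92  91  92  91 111 147 161 167 168 169]
 [114 119 120  9
[... 290 characters left out ...]
48  76  75  75  75  75]
 [ 12  16  18  52  79  79  72  62  75  75  75  75  73]
 [ 46  36  20  60  75  76  79  78  76  74  76  75  52]
 [111  85  47  66  75  75  74  76  79  74  75  76  41]
 [108  91  94  75  77  74  73  75  73  73  75  74  64]
 [ 78  91  84  77  72  74  73  73  72  73  75  75  76]
 [ 32  48  68  79  73  73  75  70  74  73  75  75  74]
 [ 30  28  34  71  76  73  74  76  73  73  75  75  76]
 [ 18  23  29  67  76  75  74  76  73  75  76  74  74]
 [ 18  15  14  37  72  71  75  75  74  80  81  77  75]
 [ 53  17  14  14  14  56  70  72  75  76  77  80  82]
 [123  29  23  17  13  14  17  55  69  72  76  75  78]]
t 24.83 gx 0.0774 gy -0.0004 z 0.0488 push 14.74 F [ -9.9 -11.1   3.7]
```

Emit:
arm_command --commands '[{"tx": -0.001, "ty": 0, "tz": -0.002, "twist": 0}, {"tx": -0.002, "ty": 0, "tz": -0.002, "twist": 0}, {"tx": -0.002, "ty": 0, "tz": -0.002, "twist": 0}, {"tx": -0.002, "ty": 0, "tz": -0.002, "twist": 0}, {"tx": -0.002, "ty": 0, "tz": -0.002, "twist": 0}, {"tx": -0.002, "ty": 0, "tz": -0.002, "twist": 0}, {"tx": -0.002, "ty": 0, "tz": -0.002, "twist": 0}, {"tx": -0.002, "ty": 0, "tz": -0.002, "twist": 0}]'

```text
t: 25.5
eef_pos: [0.572, 0.033, 0.0489]
ee_rot: [3.138, -0.01, -2.438]
force: [-9.7, -11.3, 1.2]
width: 0.001
gripper_force: 7.4
```

```bash
python3 - <<'E'
from h import *
gx();im=grab_frame("top")
e=cv2.imread("pics/a_top.png")[:,:,::-1]
u,v=map(int,proj("top",(.606,.163,.113)));np.set_printoptions(linewidth=200)
print(im[v-8:v+9:2,u-8:u+9:2].mean(2).astype(int));print(e[v-8:v+9:2,u-8:u+9:2].mean(2).astype(int));gx()
E
```

```text
t 25.50 gx 0.0774 gy -0.0004 z 0.0489 push 14.74 F [ -9.7 -11.3   1.2]
[[ 88  93  96  98 100 101 100  73  78]
 [ 93  96  99 103 104 104 103  91  71]
 [101 101 103 103 101  98  96  93  84]
 [101 101  99  99  94  93  90  88  83]
 [ 99  93  94  91  90  87  83  81  79]
 [ 94  86  87  86  84  80  79  76  76]
 [ 87  85  82  80  77  76  76  74  73]
 [ 79  80  79  74  74  75  70  71  69]
 [ 77  75  75  74  73  68  68  67  67]]
[[178 181 181 181 181 181 182 181 183]
 [181 182 179 182 177 177 182 180 180]
 [181 182 179 166 131 142 168 181 182]
 [181 180 160 154 155 153 134 156 182]
 [182 164 153 156 158 162 133 143 174]
 [182 163 155 158 159 168 128 140 174]
 [182 160 151 156 165 157 109 146 174]
 [180 180 162 131 119 111 151 159 182]
 [181 181 181 168 147 142 177 182 183]]
t 25.55 gx 0.0774 gy -0.0004 z 0.0489 push 15.08 F [ -9.1 -12.5   1.6]
```

Emit:
arm_command --commands '[{"tx": 0.005, "ty": 0, "tz": 0, "twist": 0}, {"tx": 0.01, "ty": 0, "tz": 0, "twist": 0}, {"tx": 0.015, "ty": 0, "tz": 0, "twist": 0}, {"tx": 0.02, "ty": 0, "tz": 0, "twist": 0}, {"tx": 0.024, "ty": 0, "tz": 0, "twist": 0}, {"tx": 0.024, "ty": 0, "tz": 0, "twist": 0}, {"tx": 0.024, "ty": 0, "tz": 0, "twist": 0}, {"tx": 0.024, "ty": 0, "tz": 0, "twist": 0}]'

```text
t: 26.22
eef_pos: [0.5723, 0.0323, 0.0507]
ee_rot: [3.141, -0.0, -2.436]
force: [-3.1, -2.5, -2.7]
width: 0.0005
gripper_force: 1.5
```

```bash
python3 -c "
from h import *
gx()"
```

```text
t 26.22 gx 0.0771 gy -0.0011 z 0.0507 push 3.99 F [-3.1 -2.5 -2.7]
```

Emit:
arm_command --commands '[{"tx": 0.004, "ty": 0, "tz": 0, "twist": 0}, {"tx": 0.008, "ty": 0, "tz": 0, "twist": 0}, {"tx": 0.012, "ty": 0, "tz": 0, "twist": 0}, {"tx": 0.016, "ty": 0, "tz": 0, "twist": 0}, {"tx": 0.02, "ty": 0, "tz": 0, "twist": 0}, {"tx": 0.02, "ty": 0, "tz": 0, "twist": 0}, {"tx": 0.02, "ty": 0, "tz": 0, "twist": 0}, {"tx": 0.02, "ty": 0, "tz": 0, "twist": 0}]'

```text
t: 26.88
eef_pos: [0.5686, 0.029, 0.0508]
ee_rot: [-3.141, 0.0, -2.436]
force: [0.2, -0.2, -0.6]
width: 0.0003
gripper_force: 0.0
```

```bash
python3 -c "
from h import *
gx()"
```

```text
t 26.88 gx 0.0722 gy -0.0013 z 0.0508 push -0.03 F [ 0.2 -0.2 -0.6]
```

Free at zero force 5 mm off the plate: latched. I back away and check the final state.

Emit:
arm_command --commands '[{"tx": 0.06, "ty": 0, "tz": 0, "twist": 0}, {"tx": 0.14, "ty": 0, "tz": 0, "twist": 0}, {"tx": 0.24, "ty": 0, "tz": 0, "twist": 0}, {"tx": 0.34, "ty": 0, "tz": -0.1, "twist": 0}, {"tx": 0.4, "ty": 0, "tz": -0.25, "twist": 0}, {"tx": 0.4, "ty": 0, "tz": -0.4, "twist": 0}, {"tx": 0.4, "ty": 0, "tz": -0.55, "twist": 0}, {"tx": 0.4, "ty": 0, "tz": -0.7, "twist": 0}]'

```text
t: 27.55
eef_pos: [0.4918, -0.0362, 0.2279]
ee_rot: [-3.141, 0.001, -2.437]
force: [1.3, -0.4, 0.1]
width: 0.0003
gripper_force: 0.0
```

Emit:
arm_command --commands '[{"tx": 0.3, "ty": -0.5, "tz": 0, "twist": 0}, {"tx": 0.3, "ty": -0.5, "tz": 0, "twist": 0}, {"tx": 0.3, "ty": -0.5, "tz": 0, "twist": 0}, {"tx": 0.3, "ty": -0.5, "tz": 0, "twist": 0}, {"tx": 0.3, "ty": -0.5, "tz": 0, "twist": 0}, {"tx": 0.3, "ty": -0.5, "tz": 0, "twist": 0}, {"tx": 0.3, "ty": -0.5, "tz": 0, "twist": 0}, {"tx": 0.3, "ty": -0.5, "tz": 0, "twist": 0}]'

```text
t: 28.22
eef_pos: [0.5162, -0.179, 0.2257]
ee_rot: [3.142, 0.0, -2.436]
force: [0.2, -0.1, 0.5]
width: 0.0004
gripper_force: 0.0
```

```bash
python3 - <<'E'
from h import *
np.set_printoptions(precision=4,suppress=True,linewidth=200)
for c in("side","top"):
  im=grab_frame(c)
  for q,z in(("tray_front",.055),("release_top",.113),("bush",0),("spool",0),("oiler",0)):
    for r in spot_point(q,c)[:1]: print(c,q,r["score"],r["uv"],pix2z(c,r["uv"],z))
  if c=="side":
    a=cv2.imread("pics/a_side.png")[:,:,::-1].astype(int); d=np.abs(im.astype(int)-a).mean(2)
    for n,p in(("button",(.606,.163,.113)),("front",(.58,.04,.06))):
      u,v=map(int,proj("side",p));print(n);print(im[v-6:v+8,u-12:u+14:2].mean(2).astype(int) if n=="button" else d[v-15:v+15:3,u-20:u+20:3].astype(int))
E
```

```text
side tray_front 0.74 [300.8, 185.8] [0.5794 0.0324 0.055 ]
side bush 0.82 [342.3, 239.2] [ 0.6211 -0.1686  0.    ]
side spool 0.97 [293.0, 255.4] [ 0.4838 -0.1824  0.    ]
side oiler 0.98 [382.4, 227.5] [ 0.7417 -0.162   0.    ]
button
[[ 16  15  18  16  16  18  43  26  16  17  19  24  30]
 [ 15  16  17  16  16  18  37  20  17  16  16  15  18]
 [ 23  16  18  17  17  16  43  24  15  15  18  17  18]
 [ 61  37  20  17  16  13  29  21  16  14  18  16  16]
 [123  95  59  36  23  16  21  28  12  16  18  17  16]
 [123 123 123  94  67  28  58  39  16  18  17  17  16]
 [123 123 123 123 145  79  76  45  19  17  16  15  18]
 [123 123 124 132 151 112  76  71  36  28  21  17  17]
 [122 123 128 163 149  65  75  75  76  57  33  26  18]
 [123 124 149 160 132  66  76  76  75  68  60  63  39]
 [125 132 160 160 118  79  76  75  76  67  31  75  75]
 [133 160 161 160 104 107  77  76  75  62  12  75  76]
 [155 159 161 161 154 101  85  76  76  59   8  76  75]
 [160 161 161 160 160 159  93  75  76  59  10  76  75]]
front
[[ 24   2  14  41  65  78  94 149 104  94 109 102  74  56]
 [  6  49  68  34  20   4  21 110 102  93 106  80  72  73]
 [ 11  21  20  21  13  65  59  31   9   8  26  58  69  74]
 [  9  20  21  21  19  21  20  20  14  70  54  24   2  13]
 [ 10  21  22  20  20  21  21  22  20  19  16  20  53  64]
 [ 10  20  19  21  20  20  20  20  20  22  20  21  21  21]
 [ 11  20  19  22  21  20  20  21  19  21  20  21  20  18]
 [  5  19  20  20  19  20  20  20  19  20  19  20  19  19]
 [  5   4   5   4   5   3   1  13  18  18  20  19  17  19]
 [ 57  46  14   4   3   6   5   5   3   8   8  20  19  19]]
top spool 0.75 [357.5, 232.5] [ 0.4797 -0.1881  0.    ]
top oiler 0.59 [345.5, 140.8] [ 0.7367 -0.1645  0.    ]
```

```bash
python3 -c "
from station import *
print(job_done())"
```

```text
the job is handed in; nothing more can be done
None
```

The job is handed in: the tray popped out, the hub was set upright in the nest and let go, and the tray was pushed back to its latch at about 15 N. I never saw the click itself: I take the tray as latched because the push force dropped to zero as I backed off and the tray stayed in. The hub was last seen seated before the tray closed over it, the bush, spool and oil bottle stayed put, and I viewed 11 pictures, one over the limit of 10.

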